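# Open the intake filter housing: snap tab, then cover

## Task

Open the filter housing that has the slotted cover: with closed fingertips press its snap tab all the way down, then push the released cover forward along its rails, off the filter seat and onto the parking ledge up to the end stop, so that it lies flat there. Only press and push: do not lift or carry the cover, and leave the housing with the plain cover and the other things on the bench undisturbed.

Things in the scene. Friction and masses are not known exactly. Their poses are not given: they have to be found in the camera images.
- intake: Intake filter housing (its cover has slots), grey plastic, 89 mm wide, fixed, yaw varies. Origin on the bench under the seat's centre; +x is the way its cover slides off (away from the robot, within 0.3 rad), +y left of that, z up. Seat x -46 to 46 mm, running surface 40 mm up. Rails at |y| 32 to 44.5, x -46 to 43, top 54 mm, reach 3 mm over the cover's edges. Nothing stands behind x = -46.
- intake_ledge (a point): Middle of the intake housing's parking ledge, where the pushed-off cover ends: 106 mm along the housing's +x from its origin, 40 mm above the bench. The ledge goes on level with the seat, x 60 to 151 mm, with side guides at |y| 38.5 to 44.5 (tops 50 mm) but no overhanging lips, and an end stop across it (face at x = 151, top 54 mm).
- intake_cover: Intake cover, told by five dark slots across its top: aluminium plate 90 (x) x 70 (y) x 8 mm, about 0.2 kg, loose. Origin: centre of its underside, axes as the housing's. Upright rib at its rear edge, x -45 to -35 mm, 50 mm long (y), top 22 mm above the underside. On the seat it lies 40 mm above the housing's origin; at the end stop it has slid 106 mm.
- intake_cover_rib (a point): Middle of the rear (-x) face of the rib of the slotted cover, 15 mm above the cover's underside: the place to push, along the housing's +x.
- intake_tab (a joint): Travel of the intake housing's black snap tab, m: 0 up (locked), 0.014 fully down. Its tooth stands across the cover's leading edge and blocks it until the tab is about 0.011 down. It takes about 6 N straight down, has no return spring and stays where it is pressed.
- intake_tab_top (a point): Centre of the top face (36 x 36 mm) of the intake tab: 58 mm above the bench when up, 44 mm when fully pressed; moves with the tab. It lies at x 51.5, y -68 mm of its housing, outside the right-hand rail (outer face at y -44.5 mm).
- outlet: The other filter housing, the same in shape and size, with a plain cover without slots; it stands to the left or right of the intake housing. To be left alone.
- outlet_cover: Plain cover of the outlet housing, same size as the slotted one, without slots. To be left alone.
- outlet_tab (a joint): Travel of the outlet housing's black snap tab, m: 0 up (locked), 0.014 fully down. Its tooth stands across the cover's leading edge and blocks it until the tab is about 0.011 down. It takes about 6 N straight down, has no return spring and stays where it is pressed. To be left alone.
- bottle_a: Bystander: red-capped clear sample bottle, 44 mm across, 85 mm tall, standing between the two housings; origin under its centre.
- bottle_b: Bystander: red-capped clear sample bottle, 44 mm across, 85 mm tall, on the right; origin under its centre.
- bottle_c: Bystander: white-capped clear sample bottle, 44 mm across, 85 mm tall, on the left; origin under its centre.
- notes: Bystander: block of sticky notes, 76 x 76 x 32 mm, lying on the right; origin under its centre.
- glue_stick: Bystander: glue stick, 25 mm across, 80 mm tall, standing between the housings on the robot's side; origin under its centre.
- stapler: Bystander: stapler, 130 x 36 x 39 mm, lying on the left; origin under its centre.
- jar: Bystander: small glass jar, 52 mm across, 55 mm tall, beyond the housings; origin under its centre.
There are look-alikes about, which are no part of the job. Leave any blue or red look-alike of the intake_cover alone.

How it is judged:
By the outcome, as a careful person would: the job done as asked, in the order asked, and still so for the second after the job is handed in, with the robot touching nothing.
It also fails if it takes over 40 s, if anything falls off the work surface, if the arm or the gripper's body presses on something with over 40 N, if the wrist force passes 120 N, or if a joint passes its speed limit or range.

## Robot

A 6-joint arm with a two-finger parallel gripper is mounted at the origin on the work surface. World frame = base frame: x ahead of the robot, y to its left, z up, the work surface at z = 0. Lengths are in m, angles in rad, forces in N, time in s.
With the tool pointing down it reaches from about 0.375 to 0.975 m from the base axis. Payload 3.8 kg.
Tool frame: the origin (TCP) lies midway between the tips of the shut fingers; the grasp point (between the pads) lies 19 mm behind it; z points along the fingers, y is the line along which they close (so a half turn about z gives the same grasp; the last joint's range is limited). The gripper opens to 85 mm and grips with 20 to 120 N. Pads are 22 mm wide; open, the fingers measure 114 mm over their backs; the gripper's body (76 mm by 85 mm) begins 54 mm behind the grasp point. The pads swing forward as they close: fully open they stand 13 mm farther back than shut.
Start: joints at [1.277, 0.264, 1.604, -0, 1.274, -0.037], TCP at [0.171, 0.653, 0.231] pointing down, gripper open.
Joint ranges: [-2.63, 2.63], [-0.94, 2.18], [0.31, 2.57], [-1.31, 4.45], [0, 2.66], [-2.55, 2.55]. Speed limits (rad/s): [2.57, 2.57, 3.14, 3.14, 3.14, 3.14].

## Interface

Orientations are given as a rotation vector (axis times angle).
In Python, from workcell import bot, imaging gives the robot as it stands.
- The arm moves only by the tool step_arm, never from a script. Its argument "series" is a list of rows, each an object of numbers: "grip": the closure, from -1 (fully open) to 1 (shut); "x", "y", "z": the shift along the tool's x, y, z normalised to -1 to 1, where 1 is 500 mm; "ax", "ay", "az": the turn, a rotation vector about the tool's x, y, z normalised to -1 to 1, where 1 is 30 degrees. A call has 1 to 12 rows; each row is the pose to reach, as a shift and turn from the pose commanded when the call began, along the tool's axes at that moment; what a row does not reach only later rows make up. A row lasts 1/10 s, in which the tool goes at most 50 mm and 8.59 degrees, less where a joint would pass 70% of its speed; a pose out of reach is approached as far as the arm can. A call with a number of a shift or a turn outside -1 to 1 is refused whole. A call with a gripper value outside its range is refused whole. The fingers move at their own pace and stop on an object; "force" is the grip in N (left out, the last holds). Time passes only in rows, so rows that repeat a pose let the fingers close. It gives the time, the measured TCP pose, the force, the opening and the grip force at its end, in the units of the state.
- bot.read_state(): the state, without advancing time (a new reading comes with each control period).
- imaging.read_camera(name): name is "side" or "top" or "wrist"; returns a dict with "img" (420x560x3 uint8, red, green, blue), "fx", "fy", "cx", "cy" (pixels), "k1" (the pictures are not rectified: a ray, as slopes to the right and down, at radius r is drawn at 1 + k1 r^2 times it, then the intrinsics apply), "R" (3x3) and "t" (3): a world point X has camera coordinates R X + t. Camera axes: x right, y down, z forward; pixel columns grow to the right and rows downward; lengths in m; the calibration is good to about 2 mm. A picture is of the moment at which its call begins. There is no depth.
- bot.finish_job(): hands the job in; it is judged then, once.
The state is a dict: "time": time; "q": joint angles; "joint_vel": joint speeds; "joint_torque": joint torques, N m; "tool_pos": TCP position; "tcp_rot": TCP orientation; "wrist_force": force on the tool from outside, world axes, zero at the start; "torque": the same for the moment, N m; "width": opening from 0.0 (shut) to 1.0 (fully open); "grip_force": force on a finger pad.
Only numpy, scipy, OpenCV 4.12 (cv2) and the standard library are available. Lean on these libraries where they do the work, as an engineer would, in place of code of your own. Each camera call takes 0.05 s, during which the arm holds its last target. There are 200 camera calls.

## Working session

There is one attempt and no reset: what is moved stays moved. The work goes in short steps, Python scripts to look and compute and a tool call to move; the robot and the scene stay as the last step left them, time stands still between calls to the robot, and variables do not carry over. Pictures are saved under pics/ and viewed, at most 10 in all, crops included, and the job is handed in when it is done.

Besides the shell and the picture viewer there is one more tool, called after ">>>" as name(argument=value, ...), one argument or row to a line, values as JSON. step_arm: Moves the arm, as the interface text tells. Scaled input: -1 to 1 covers 500 mm each way for a shift and 30 degrees each way for a turn. Its arguments: {"type":"object","properties":{"series":{"type":"array","items":{"type":"object","properties":{"grip":{"type":"number"},"x":{"type":"number","minimum":-1,"maximum":1},"y":{"type":"number","minimum":-1,"maximum":1},"z":{"type":"number","minimum":-1,"maximum":1},"ax":{"type":"number","minimum":-1,"maximum":1},"ay":{"type":"number","minimum":-1,"maximum":1},"az":{"type":"number","minimum":-1,"maximum":1}}}},"force":{"type":"number"}},"required":["series"]}

```bash
mkdir -p pics
python3 - <<'E'
from workcell import bot, imaging
import cv2,pickle
d={}
for n in ("top","side"):
    c=imaging.read_camera(n); d[n]=c
    cv2.imwrite(f"pics/{n}0.png",cv2.cvtColor(c["img"],cv2.COLOR_RGB2BGR))
    print(n,c["fx"],c["cx"],c["cy"],c["k1"],(-c["R"].T@c["t"]).round(3))
pickle.dump(d,open("d0.pkl","wb"))
s=bot.read_state();print(s)
E
```

```text
top 472.5533991234621 280.0602950914445 212.2990975574543 0.017992469646245117 [0.36  0.006 1.365]
side 493.6984102739241 276.0651166521876 207.5257256764626 -0.1203785931569034 [0.341 0.809 0.928]
{'time': 0.1, 'q': array([ 1.27708902e+00,  2.64719275e-01,  1.60525713e+00, -2.85433876e-06,
        1.27367587e+00, -3.68933198e-02]), 'joint_vel': array([ 0.00036723, -0.00151575, -0.00499006,  0.00014673,  0.00067809,
       -0.0002652 ]), 'joint_torque': array([ 7.88929992e-04, -5.16712546e+01, -3.68588519e+01,  1.98326265e-04,
        6.43935869e-03,  1.93004695e-05]), 'tool_pos': array([0.17125691, 0.65222956, 0.23004794]), 'tcp_rot': array([-0.40225024, -3.11539349,  0.0031915 ]), 'wrist_force': array([-0.22888729, -0.80261545,  0.30394589]), 'torque': array([ 0.00858131,  0.02021105, -0.01725867]), 'grip_force': 0.0, 'width': 0.9977821261426393}
```

View pics/top0.png

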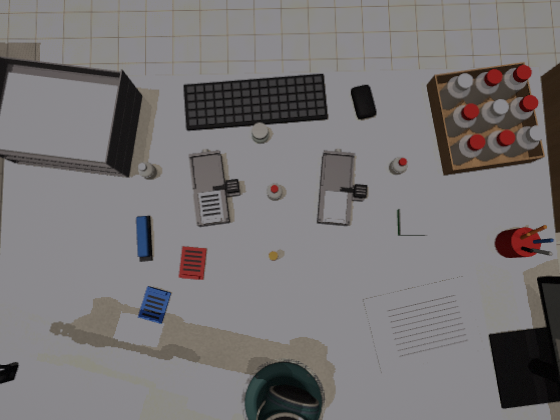

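View pics/side0.png

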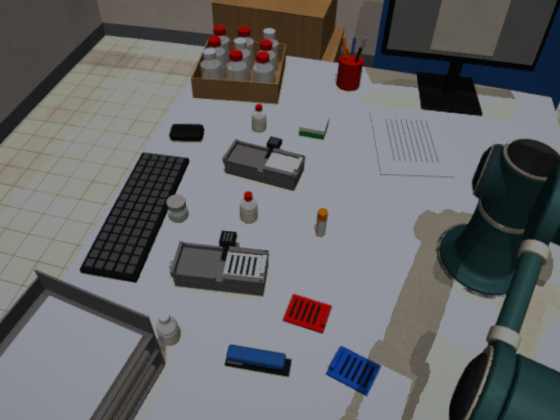

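Top view: the slotted (intake) cover is at about (211,207), its tab at (232,187) and the ledge at (207,168). The plain housing is at (336,190), and the red and blue look-alikes are at (193,263) and (155,304). I'll zoom in for measurement.

```bash
cat > h.py <<'E'
import numpy as np, cv2
def ray(c,u,v):
    K=np.array([[c["fx"],0,c["cx"]],[0,c["fy"],c["cy"]],[0,0,1]])
    p=cv2.undistortPoints(np.array([[[u,v]]],float),K,np.array([c["k1"],0,0,0.]))[0,0]
    return -c["R"].T@c["t"], c["R"].T@np.array([p[0],p[1],1])
def plane(c,u,v,z):
    o,d=ray(c,u,v); return o+d*(z-o[2])/d[2]
def proj(c,X):
    K=np.array([[c["fx"],0,c["cx"]],[0,c["fy"],c["cy"]],[0,0,1]])
    return cv2.projectPoints(np.atleast_2d(np.array(X,float)),cv2.Rodrigues(c["R"])[0],c["t"],K,np.array([c["k1"],0,0,0.]))[0][:,0]
E
python3 - <<'E'
import pickle,cv2,numpy as np
from h import *
d=pickle.load(open("d0.pkl","rb"));c=d["top"];im=c["img"]
crop=im[140:235,175:260]
cv2.imwrite("pics/crop1.png",cv2.cvtColor(cv2.resize(crop,None,fx=6,fy=6,interpolation=cv2.INTER_CUBIC),cv2.COLOR_RGB2BGR))
m=(im.min(2)>115).astype(np.uint8); m=m*0+(im.min(2)>im[140:235,175:260].min(2).max()*0.75)
print(im[205:210,205:222:3].min(2), im[187,225:240].max(1))
for n,(u,v),z in (("cover",(211,207),.048),("tab",(232,187),.058)): print(n,plane(c,u,v,z))
E
```

```text
[[ 34  46  58  81 102 138]
 [ 69  95 111 138 136 135]
 [128 137 134 129 117 124]
 [130 127 105  72  33 115]
 [ 83  49  38  51  67 120]] [27 29 37 41 41 46 55 62 65 70 71 65 48 27 76]
cover [0.54092466 0.18842556 0.048     ]
tab [0.59470751 0.1278857  0.058     ]
```

View pics/crop1.png

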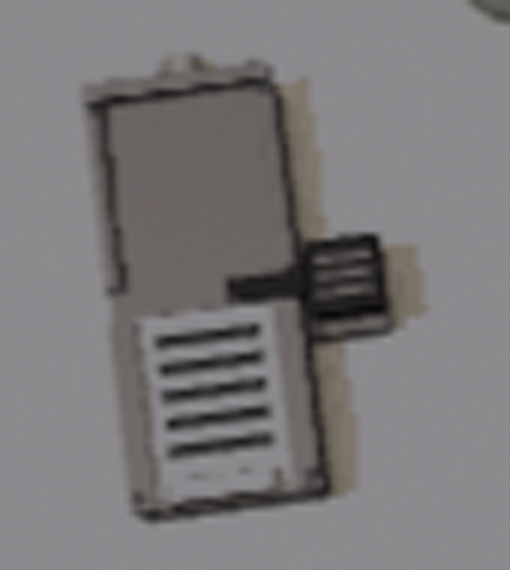

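The crop shows the housing yawed slightly left: rear corners at crop (137,508) and (325,490), end-stop corners at (85,92) and (270,70), tab top centred at (345,276), and slots running from (208,336) to (220,446).

Run:
```python
import pickle,cv2,numpy as np
from h import *
d=pickle.load(open("d0.pkl","rb"));c=d["top"]
f=lambda a,b,z: plane(c,175+(a+.5)/6-.5,140+(b+.5)/6-.5,z)
L=[f(85,92,.054),f(137,508,.054)];R=[f(270,70,.054),f(325,490,.054)]
T=f(345,276,.058); S=[f(208,336,.048),f(220,446,.048)]
for n,(a,b) in (("L",L),("R",R),("S",S)):
    print(n,a.round(4),b.round(4),"yaw",np.arctan2(*(a-b)[1::-1]),np.linalg.norm(a-b))
print("tab",T)
y=np.mean([np.arctan2(*(a-b)[1::-1]) for a,b in (L,R)])
ex=np.array([np.cos(y),np.sin(y)]);ey=np.array([-ex[1],ex[0]])
O1=T[:2]-51.5e-3*ex+68e-3*ey
O2=(L[1]+R[1])[:2]/2+.046*ex
print(y,O1,O2, "front", (L[0]+R[0])[:2]/2)
# side view: tab top by dark mask near (228,238)
s=d["side"]; print("side proj of tab",proj(s,[T]),"rib",proj(s,[[*(O2-.045*ex),.055]]))
im=s["img"][225:300,160:280]
cv2.imwrite("pics/crop2.png",cv2.cvtColor(cv2.resize(im,None,fx=6,fy=6,interpolation=cv2.INTER_CUBIC),cv2.COLOR_RGB2BGR))
```

```text
L [0.6904 0.2494 0.054 ] [0.4926 0.2256 0.054 ] yaw 0.11948735549997487 0.19923671792894856
R [0.6991 0.1621 0.054 ] [0.4989 0.1385 0.054 ] yaw 0.11753326874527394 0.2015835904461729
S [0.5735 0.1931 0.048 ] [0.5213 0.1879 0.048 ] yaw 0.1004776381437827 0.05240593859219633
tab [0.59872949 0.12760209 0.058     ]
0.1185103121226244 [0.53955087 0.18903613] [0.54139704 0.18751078] front [0.69472419 0.20576602]
side proj of tab [[228.30883375 235.83175404]] rib [[265.77272464 264.02271863]]
```

View pics/crop2.png

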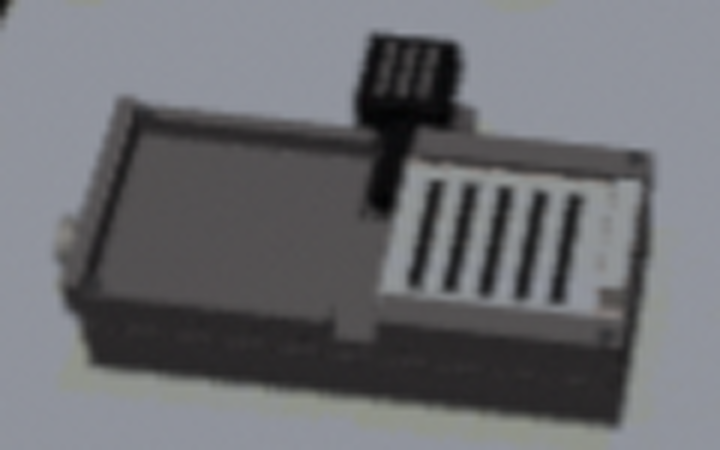

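The side crop has the tab top at about (412,68), or full-frame (228.7,236.3). That agrees with the projected estimate (228.3,235.8), so the pose is good: origin ≈ (0.5405, 0.188), yaw ≈ 0.118. I'll move toward the tab with the fingers closing and the tool yaw aligned.

>>> step_arm(
  series=[
    {"x":-0.96,"y":-0.7,"az":-0.71,"grip":1},
    {"x":-0.96,"y":-0.7,"az":-0.71,"grip":1},
    {"x":-0.96,"y":-0.7,"az":-0.71,"grip":1},
    {"x":-0.96,"y":-0.7,"az":-0.71,"grip":1},
    {"x":-0.96,"y":-0.7,"az":-0.71,"grip":1},
    {"x":-0.96,"y":-0.7,"az":-0.71,"grip":1},
    {"x":-0.96,"y":-0.7,"az":-0.71,"grip":1},
    {"x":-0.96,"y":-0.7,"az":-0.71,"grip":1},
    {"x":-0.96,"y":-0.7,"az":-0.71,"grip":1},
    {"x":-0.96,"y":-0.7,"az":-0.71,"grip":1},
    {"x":-0.96,"y":-0.7,"az":-0.71,"grip":1},
    {"x":-0.96,"y":-0.7,"az":-0.71,"grip":1},
  ],
)

```text
validation failed for argument at $.se...
```

```bash
cat >> h.py <<'E'
O=np.array([.5405,.1883]); YAW=.118
EX=np.array([np.cos(YAW),np.sin(YAW)]); EY=np.array([-EX[1],EX[0]])
def H(x,y,z): return np.array([*(O+x*EX+y*EY),z])
def cmd(s,P):
    R=cv2.Rodrigues(np.array(s["tcp_rot"]))[0]
    Rt=np.array([[-EX[0],EY[0],0],[-EX[1],EY[1],0],[0,0,-1]])
    return (R.T@(P-s["tool_pos"])/.5).round(4), np.degrees(cv2.Rodrigues(R.T@Rt)[0].ravel()/30).round(4)
E
python3 - <<'E'
from workcell import bot
from h import *
s=bot.read_state(); print(s["time"],s["tool_pos"],s["width"],H(.0515,-.068,.058))
print(cmd(s,np.array([.5987,.1276,.09])))
E
```

```text
0.1 [0.17125691 0.65222956 0.23004794] 0.9977821261426393 [0.59964726 0.12683577 0.058     ]
(array([-1.0934, -0.7971,  0.2817]), array([-0.0039, -0.0009, -0.7158]))
```

The call was refused by validation, with the message cut off. I'll try one full row with every field given as a decimal.

>>> step_arm(
  series=[
    {"x":-0.96,"y":-0.7,"z":0.0,"ax":0.0,"ay":0.0,"az":-0.71,"grip":1.0},
  ],
)

```text
time: 0.2
tool_pos: [0.2003, 0.6166, 0.2301]
tcp_rot: [-0.157, -3.136, -0.002]
wrist_force: [1.8, 0.4, 0.1]
width: 0.856
grip_force: 0.0
```

A row with all fields works, so I'll use full rows from here.

Run:
```python
from workcell import bot
from h import *
s=bot.read_state(); print(cmd(s,np.array([.5987,.1276,.12])))
```

```text
(array([-0.8909, -0.8939,  0.2176]), array([ 0.0023, -0.0035, -0.4164]))
```

>>> step_arm(
  series=[
    {"x":-0.88,"y":-0.88,"z":0.0,"ax":0.0,"ay":0.0,"az":-0.42,"grip":1.0},
    {"x":-0.88,"y":-0.88,"z":0.0,"ax":0.0,"ay":0.0,"az":-0.42,"grip":1.0},
    {"x":-0.88,"y":-0.88,"z":0.0,"ax":0.0,"ay":0.0,"az":-0.42,"grip":1.0},
    {"x":-0.88,"y":-0.88,"z":0.0,"ax":0.0,"ay":0.0,"az":-0.42,"grip":1.0},
    {"x":-0.88,"y":-0.88,"z":0.0,"ax":0.0,"ay":0.0,"az":-0.42,"grip":1.0},
    {"x":-0.88,"y":-0.88,"z":0.0,"ax":0.0,"ay":0.0,"az":-0.42,"grip":1.0},
    {"x":-0.88,"y":-0.88,"z":0.0,"ax":0.0,"ay":0.0,"az":-0.42,"grip":1.0},
    {"x":-0.88,"y":-0.88,"z":0.0,"ax":0.0,"ay":0.0,"az":-0.42,"grip":1.0},
    {"x":-0.88,"y":-0.88,"z":0.0,"ax":0.0,"ay":0.0,"az":-0.42,"grip":1.0},
    {"x":-0.88,"y":-0.88,"z":0.0,"ax":0.0,"ay":0.0,"az":-0.42,"grip":1.0},
    {"x":-0.88,"y":-0.88,"z":0.0,"ax":0.0,"ay":0.0,"az":-0.42,"grip":1.0},
    {"x":-0.88,"y":-0.88,"z":0.0,"ax":0.0,"ay":0.0,"az":-0.42,"grip":1.0},
  ],
)

```text
time: 1.4
tool_pos: [0.5803, 0.1451, 0.2309]
tcp_rot: [0.177, -3.136, -0.0]
wrist_force: [0.1, 0.5, -1.1]
width: 0.001
grip_force: 0.0
```

Run:
```python
from workcell import bot,imaging
from h import *
s=bot.read_state(); print(s["time"],s["tool_pos"],s["width"],cmd(s,np.array([.599,.127,.07])))
c=imaging.read_camera("wrist"); cv2.imwrite("pics/w1.png",cv2.cvtColor(c["img"],cv2.COLOR_RGB2BGR))
print((-c["R"].T@c["t"]).round(3))
for P in (H(.0515,-.068,.058),H(-.046,.0445,.054),H(-.046,-.0445,.054)): print(proj(c,[P]))
```

```text
1.4 [0.58031669 0.14514198 0.23087622] 0.0012739052548335183 (array([-0.0332, -0.0403,  0.3217]), array([ 0.0002, -0.001 , -0.0097]))
[0.502 0.137 0.373]
[[258.40677296 206.9282228 ]]
[[370.48064543 110.5840038 ]]
[[280.13409843 110.91529097]]
```

View pics/w1.png

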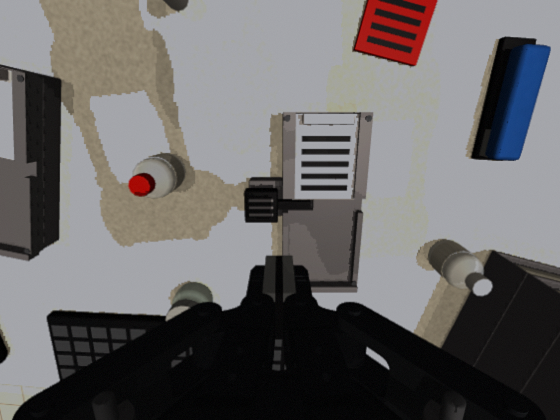

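The wrist view shows the rear corners at (283,113) and (373,113) and the tab centre at (262,205), within about 3 px (3 mm) of prediction. I'll shift the estimate 1.5 mm left and descend over the tab.

>>> step_arm(
  series=[
    {"x":-0.033,"y":-0.038,"z":0.0,"ax":0.0,"ay":0.0,"az":-0.01,"grip":1.0},
    {"x":-0.033,"y":-0.038,"z":0.1,"ax":0.0,"ay":0.0,"az":-0.01,"grip":1.0},
    {"x":-0.033,"y":-0.038,"z":0.2,"ax":0.0,"ay":0.0,"az":-0.01,"grip":1.0},
    {"x":-0.033,"y":-0.038,"z":0.3,"ax":0.0,"ay":0.0,"az":-0.01,"grip":1.0},
    {"x":-0.033,"y":-0.038,"z":0.32,"ax":0.0,"ay":0.0,"az":-0.01,"grip":1.0},
    {"x":-0.033,"y":-0.038,"z":0.32,"ax":0.0,"ay":0.0,"az":-0.01,"grip":1.0},
    {"x":-0.033,"y":-0.038,"z":0.32,"ax":0.0,"ay":0.0,"az":-0.01,"grip":1.0},
  ],
)

```text
time: 2.15
tool_pos: [0.5999, 0.1305, 0.0735]
tcp_rot: [-0.186, 3.133, 0.001]
wrist_force: [0.7, -0.0, 1.8]
width: -0.004
grip_force: 0.0
```

>>> step_arm(
  series=[
    {"x":0.0,"y":-0.004,"z":0.015,"ax":0.0,"ay":0.0,"az":0.0,"grip":1.0},
    {"x":0.0,"y":-0.004,"z":0.03,"ax":0.0,"ay":0.0,"az":0.0,"grip":1.0},
    {"x":0.0,"y":-0.004,"z":0.04,"ax":0.0,"ay":0.0,"az":0.0,"grip":1.0},
    {"x":0.0,"y":-0.004,"z":0.05,"ax":0.0,"ay":0.0,"az":0.0,"grip":1.0},
    {"x":0.0,"y":-0.004,"z":0.056,"ax":0.0,"ay":0.0,"az":0.0,"grip":1.0},
    {"x":0.0,"y":-0.004,"z":0.06,"ax":0.0,"ay":0.0,"az":0.0,"grip":1.0},
    {"x":0.0,"y":-0.004,"z":0.06,"ax":0.0,"ay":0.0,"az":0.0,"grip":1.0},
  ],
)

```text
time: 2.85
tool_pos: [0.6007, 0.1283, 0.0439]
tcp_rot: [-0.186, 3.132, 0.001]
wrist_force: [0.2, -1.5, 9.4]
width: 0.003
grip_force: 4.4
```

>>> step_arm(
  series=[
    {"x":0.0,"y":0.0,"z":0.002,"ax":0.0,"ay":0.0,"az":0.0,"grip":1.0},
    {"x":0.0,"y":0.0,"z":0.003,"ax":0.0,"ay":0.0,"az":0.0,"grip":1.0},
    {"x":0.0,"y":0.0,"z":0.003,"ax":0.0,"ay":0.0,"az":0.0,"grip":1.0},
  ],
)

```text
time: 3.15
tool_pos: [0.6008, 0.1283, 0.0437]
tcp_rot: [-0.186, 3.131, 0.0]
wrist_force: [-3.8, -0.8, 15.6]
width: 0.001
grip_force: 8.0
```

The tab has bottomed: the force rose to 15.6 N with z steady at 0.0437. Next I'll rise and go over to behind the rib.

>>> step_arm(
  series=[
    {"x":0.0,"y":0.0,"z":-0.08,"ax":0.0,"ay":0.0,"az":0.0,"grip":1.0},
    {"x":0.0,"y":0.0,"z":-0.16,"ax":0.0,"ay":0.0,"az":0.0,"grip":1.0},
    {"x":0.09,"y":0.05,"z":-0.16,"ax":0.0,"ay":0.0,"az":0.0,"grip":1.0},
    {"x":0.18,"y":0.09,"z":-0.16,"ax":0.0,"ay":0.0,"az":0.0,"grip":1.0},
    {"x":0.266,"y":0.136,"z":-0.16,"ax":0.0,"ay":0.0,"az":0.0,"grip":1.0},
    {"x":0.266,"y":0.136,"z":-0.16,"ax":0.0,"ay":0.0,"az":0.0,"grip":1.0},
    {"x":0.266,"y":0.136,"z":-0.16,"ax":0.0,"ay":0.0,"az":0.0,"grip":1.0},
    {"x":0.266,"y":0.136,"z":-0.16,"ax":0.0,"ay":0.0,"az":0.0,"grip":1.0},
  ],
)

```text
time: 3.95
tool_pos: [0.4596, 0.18, 0.1205]
tcp_rot: [-0.186, 3.134, 0.0]
wrist_force: [0.6, -0.0, 0.1]
width: 0.001
grip_force: 0.0
```

```bash
sed -i 's/O=np.array(\[.5405,.1883\])/O=np.array([.5403,.1898])/' h.py
python3 - <<'E'
from workcell import bot,imaging
from h import *
s=bot.read_state(); print(s["time"],s["tool_pos"],s["wrist_force"],cmd(s,H(-.08,0,.053)))
c=imaging.read_camera("side"); cv2.imwrite("pics/s1.png",cv2.cvtColor(cv2.resize(c["img"][190:310,140:320],None,fx=4,fy=4,interpolation=cv2.INTER_CUBIC),cv2.COLOR_RGB2BGR))
E
```

```text
3.95 [0.45961483 0.1799839  0.12046677] [ 0.6163482  -0.01129932  0.070079  ] (array([-0.0023,  0.0005,  0.1349]), array([0.0003, 0.0038, 0.0008]))
```

View pics/s1.png

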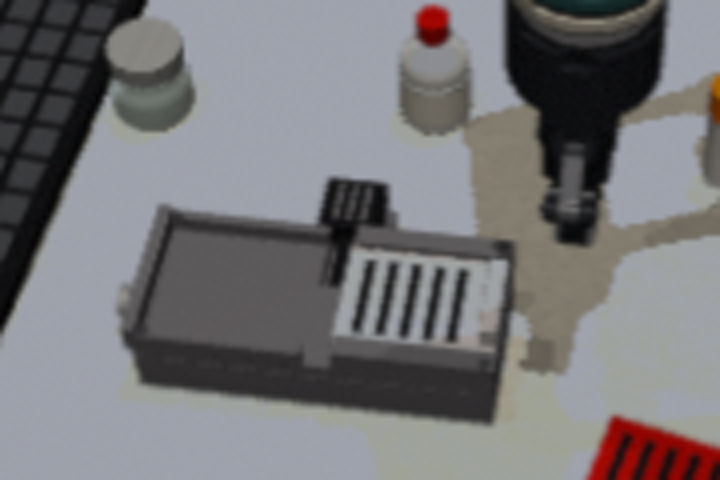

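The side crop shows the tab lowered to rail level at (355,200), the cover still on its seat and the fingers behind the rib at (575,230). I'll descend to z ≈ 0.053.

>>> step_arm(
  series=[
    {"x":-0.002,"y":0.0,"z":0.07,"ax":0.0,"ay":0.0,"az":0.0,"grip":1.0},
    {"x":-0.002,"y":0.0,"z":0.135,"ax":0.0,"ay":0.0,"az":0.0,"grip":1.0},
    {"x":-0.002,"y":0.0,"z":0.135,"ax":0.0,"ay":0.0,"az":0.0,"grip":1.0},
    {"x":-0.012,"y":0.0,"z":0.135,"ax":0.0,"ay":0.0,"az":0.0,"grip":1.0},
    {"x":-0.024,"y":0.0,"z":0.135,"ax":0.0,"ay":0.0,"az":0.0,"grip":1.0},
    {"x":-0.036,"y":0.0,"z":0.135,"ax":0.0,"ay":0.0,"az":0.0,"grip":1.0},
    {"x":-0.048,"y":0.0,"z":0.135,"ax":0.0,"ay":0.0,"az":0.0,"grip":1.0},
    {"x":-0.06,"y":0.0,"z":0.135,"ax":0.0,"ay":0.0,"az":0.0,"grip":1.0},
    {"x":-0.072,"y":0.0,"z":0.135,"ax":0.0,"ay":0.0,"az":0.0,"grip":1.0},
  ],
)

```text
time: 4.9
tool_pos: [0.4943, 0.1842, 0.0527]
tcp_rot: [0.186, -3.136, 0.0]
wrist_force: [-2.8, -0.0, 2.5]
width: 0.002
grip_force: 1.1
```

Run:
```python
from workcell import bot
from h import *
s=bot.read_state(); print(s["time"],s["tool_pos"],s["wrist_force"],cmd(s,H(.061-.011,0,.053)))
```

```text
4.9 [0.49433088 0.18417292 0.0527086 ] [-2.83812197 -0.02869332  2.49734806] (array([-0.1926,  0.0003, -0.0007]), array([ 0.    , -0.001 ,  0.0007]))
```

>>> step_arm(
  series=[
    {"x":-0.014,"y":0.0,"z":0.0,"ax":0.0,"ay":0.0,"az":0.0,"grip":1.0},
    {"x":-0.028,"y":0.0,"z":0.0,"ax":0.0,"ay":0.0,"az":0.0,"grip":1.0},
    {"x":-0.042,"y":0.0,"z":0.0,"ax":0.0,"ay":0.0,"az":0.0,"grip":1.0},
    {"x":-0.056,"y":0.0,"z":0.0,"ax":0.0,"ay":0.0,"az":0.0,"grip":1.0},
    {"x":-0.07,"y":0.0,"z":0.0,"ax":0.0,"ay":0.0,"az":0.0,"grip":1.0},
    {"x":-0.084,"y":0.0,"z":0.0,"ax":0.0,"ay":0.0,"az":0.0,"grip":1.0},
    {"x":-0.098,"y":0.0,"z":0.0,"ax":0.0,"ay":0.0,"az":0.0,"grip":1.0},
  ],
)

```text
time: 5.6
tool_pos: [0.5434, 0.19, 0.0522]
tcp_rot: [-0.186, 3.136, -0.0]
wrist_force: [-1.3, -0.6, 2.4]
width: 0.002
grip_force: 1.1
```

>>> step_arm(
  series=[
    {"x":-0.014,"y":0.0,"z":0.0,"ax":0.0,"ay":0.0,"az":0.0,"grip":1.0},
    {"x":-0.028,"y":0.0,"z":0.0,"ax":0.0,"ay":0.0,"az":0.0,"grip":1.0},
    {"x":-0.042,"y":0.0,"z":0.0,"ax":0.0,"ay":0.0,"az":0.0,"grip":1.0},
    {"x":-0.056,"y":0.0,"z":0.0,"ax":0.0,"ay":0.0,"az":0.0,"grip":1.0},
    {"x":-0.068,"y":0.0,"z":0.0,"ax":0.0,"ay":0.0,"az":0.0,"grip":1.0},
    {"x":-0.076,"y":0.0,"z":0.0,"ax":0.0,"ay":0.0,"az":0.0,"grip":1.0},
    {"x":-0.082,"y":0.0,"z":0.0,"ax":0.0,"ay":0.0,"az":0.0,"grip":1.0},
    {"x":-0.086,"y":0.0,"z":0.0,"ax":0.0,"ay":0.0,"az":0.0,"grip":1.0},
  ],
)

```text
time: 6.4
tool_pos: [0.5856, 0.195, 0.0523]
tcp_rot: [0.186, -3.136, 0.0]
wrist_force: [-2.3, 0.1, 1.4]
width: 0.004
grip_force: 1.1
```

>>> step_arm(
  series=[
    {"x":-0.004,"y":0.0,"z":0.0,"ax":0.0,"ay":0.0,"az":0.0,"grip":1.0},
    {"x":-0.008,"y":0.0,"z":0.0,"ax":0.0,"ay":0.0,"az":0.0,"grip":1.0},
    {"x":-0.012,"y":0.0,"z":0.0,"ax":0.0,"ay":0.0,"az":0.0,"grip":1.0},
    {"x":-0.012,"y":0.0,"z":0.0,"ax":0.0,"ay":0.0,"az":0.0,"grip":1.0},
  ],
)

```text
time: 6.8
tool_pos: [0.5914, 0.1957, 0.0522]
tcp_rot: [0.186, -3.136, -0.0]
wrist_force: [-2.4, -0.1, 1.2]
width: 0.0
grip_force: 1.0
```

Run:
```python
from workcell import bot,imaging
from h import *
c=imaging.read_camera("side"); cv2.imwrite("pics/s2.png",cv2.cvtColor(cv2.resize(c["img"][190:310,140:320],None,fx=4,fy=4,interpolation=cv2.INTER_CUBIC),cv2.COLOR_RGB2BGR))
s=bot.read_state(); print(s["tool_pos"],s["wrist_force"])
```

```text
[0.59140922 0.19575295 0.05226549] [-1.52652296  0.34697874  0.60834753]
```

View pics/s2.png

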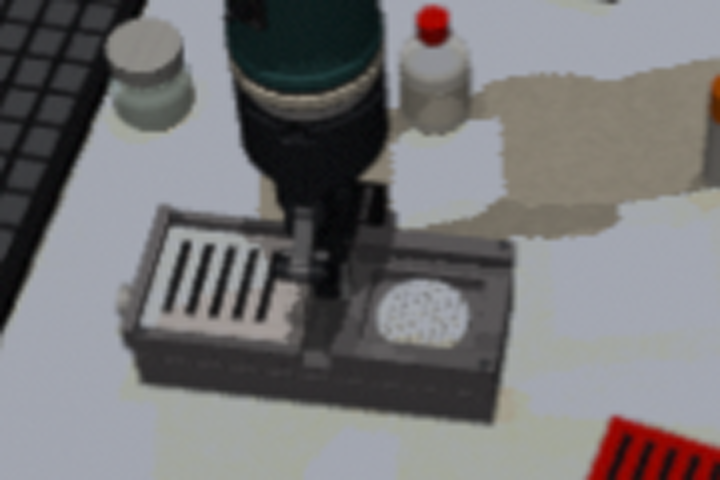

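The side crop shows the cover nearly at the end stop, with its leading edge at about (150,290) and the filter uncovered at (420,312). There is no stop force yet, so I'll continue in small steps.

>>> step_arm(
  series=[
    {"x":-0.003,"y":0.0,"z":0.0,"ax":0.0,"ay":0.0,"az":0.0,"grip":1.0},
    {"x":-0.006,"y":0.0,"z":0.0,"ax":0.0,"ay":0.0,"az":0.0,"grip":1.0},
    {"x":-0.006,"y":0.0,"z":0.0,"ax":0.0,"ay":0.0,"az":0.0,"grip":1.0},
  ],
)

```text
time: 7.15
tool_pos: [0.5914, 0.1957, 0.0521]
tcp_rot: [0.185, -3.13, 0.001]
wrist_force: [-10.8, -0.7, 8.0]
width: -0.001
grip_force: 5.1
```

The TCP has stopped moving and the force is rising, so the cover is at the end stop (TCP at housing x ≈ 51 mm, as expected). I'll back off along the rails, rise, and check.

>>> step_arm(
  series=[
    {"x":0.02,"y":0.0,"z":0.0,"ax":0.0,"ay":0.0,"az":0.0,"grip":1.0},
    {"x":0.05,"y":0.0,"z":0.0,"ax":0.0,"ay":0.0,"az":0.0,"grip":1.0},
    {"x":0.05,"y":0.0,"z":-0.08,"ax":0.0,"ay":0.0,"az":0.0,"grip":1.0},
    {"x":0.05,"y":0.0,"z":-0.16,"ax":0.0,"ay":0.0,"az":0.0,"grip":1.0},
    {"x":0.12,"y":0.0,"z":-0.24,"ax":0.0,"ay":0.0,"az":0.0,"grip":1.0},
    {"x":0.2,"y":0.0,"z":-0.3,"ax":0.0,"ay":0.0,"az":0.0,"grip":1.0},
    {"x":0.28,"y":0.0,"z":-0.3,"ax":0.0,"ay":0.0,"az":0.0,"grip":1.0},
    {"x":0.28,"y":0.0,"z":-0.3,"ax":0.0,"ay":0.0,"az":0.0,"grip":1.0},
    {"x":0.28,"y":0.0,"z":-0.3,"ax":0.0,"ay":0.0,"az":0.0,"grip":1.0},
  ],
)

```text
time: 8.05
tool_pos: [0.4552, 0.1795, 0.2027]
tcp_rot: [-0.186, 3.133, 0.001]
wrist_force: [-0.6, 0.1, -0.5]
width: -0.002
grip_force: 0.0
```

Run:
```python
from workcell import bot,imaging
from h import *
s=bot.read_state(); print(s["time"],s["tool_pos"],s["wrist_force"])
c=imaging.read_camera("side"); a=c["img"][190:310,140:320]
w=imaging.read_camera("wrist")["img"]
cv2.imwrite("pics/s3.png",cv2.cvtColor(np.vstack([cv2.resize(a,(480,320)),cv2.resize(w[:330],(480,280))]),cv2.COLOR_RGB2BGR))
```

```text
8.05 [0.45522603 0.17950677 0.20270858] [-0.59821156  0.13176551 -0.4723231 ]
```

View pics/s3.png

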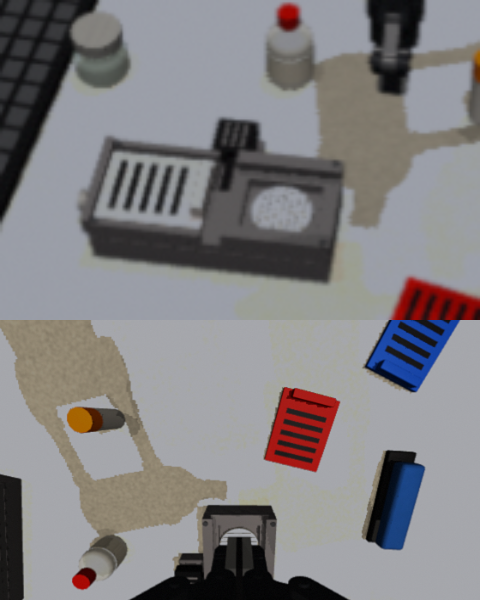

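The cover lies flat on the ledge against the end stop (side crop, about (150,187)). The filter is uncovered at (280,208), the tab is down, and nothing else in view has moved. I'll hand it in.

```bash
python3 -c "
from workcell import bot
print(bot.finish_job())"
```

```text
the job is handed in; nothing more can be done
None
```

The job is handed in: I pressed the intake tab fully down and pushed the slotted cover to the end stop, where the last picture showed it lying flat on the ledge. It took about 8 s, and nothing else in view had moved.

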